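Close and lock the shutter ring of the bench suction port

TASK

Close the shutter of the small suction port on the shoemaker's bench: take its slim dark knurled ring by the rim, without touching the fixed rings just above and below it, and turn it clockwise (seen from above) until you feel it come up against its seal, then nip it up snugly but gently so that it stays tight. Then push the lock pin beside it fully down, let go, and leave the other things on the bench where they are.

Things in the scene. Friction and masses are not known exactly. Their poses are not given: they have to be found in the camera images.
- port: The whole suction port, screwed to the bench: a grey base plate 120 x 190 x 14 mm carrying a round, upright stack. Origin on the bench (z = 0) on the stack's axis; its own z is that axis, pointing up; the lock pin stands 90 mm from the axis along its own +y. The port may stand at any yaw.
- ring_mid (a point): Centre of the slim shutter ring, on the stack's axis, half-way up the ring. The ring is dark steel with a knurled rim, 56 mm in diameter and 14 mm high, from 59 to 73 mm above the bench, with a small raised mark on its top face. It is the only one of the three rings that turns.
- ring (a joint): Angle of the slim ring in the port (rad), growing clockwise seen from above; starts at 0 to 0.33. It drags evenly with about 0.5 N m and stays where it is left. It must turn 0.4 to 1.25 rad before it meets its seal; where that is differs each time, is not seen, and must be felt. Turned anticlockwise it meets only its open stop.
- lower_flange: Fixed bare-metal ring 76 mm in diameter under the slim ring, from 45 to 57 mm above the bench: a ledge 10 mm wide around and 2 mm below the slim ring. Not to be touched with more than 3 N. Origin on the axis at bench height.
- upper_collar: Fixed bare-metal mouth of the port, 42 mm in diameter, above the slim ring, from 75 to 97 mm above the bench. Not to be touched with more than 3 N. Origin on the axis at bench height.
- seal (a joint): Squeeze of the sprung seal inside the ring (rad): 0 until the ring meets it, then growing with the ring's turn, pushing back 15 N m per rad on top of the drag. Snug if it stays above 0.012 once let go; spoilt above 0.06 (0.9 N m over the drag). A torque of 0.4 to 0.6 N m over the drag is right. Let go, it relaxes to 0.033 at most.
- lock_pin (a joint): Travel of the lock pin (m): 0 up, 0.008 fully down against its end. It slides with about 3 N and stays where it is left.
- pin_top (a point): Centre of the top face of the lock pin's bright round head, 18 mm in diameter, 75 mm above the bench when up, 67 mm when down; the pin slides straight down. Around it only a grey post, 26 mm in diameter, up to 55 mm above the bench.
- glue_bottle: Bystander: blue glue bottle with a long pointed spout, 64 mm in diameter, 150 mm tall, standing; origin at its underside.
- hammer: Bystander: hammer with a wooden handle, about 0.3 m long, lying on the bench to the right of the work.
- tin: Bystander: bare metal tin, 70 mm in diameter, 80 mm tall, standing; origin at its underside.
Mind the look-alikes: they are no part of the job. Several things have the shape of the port; the one meant has the colours described above.

How it is judged:
By the outcome, as a careful person would: the job done as asked, in the order asked, and still so for the second after the job is handed in, with the robot touching nothing.
It also fails if it takes over 72 s, if anything falls off the work surface, if the arm or the gripper's body presses on something with over 40 N, if the wrist force passes 120 N, or if a joint passes its speed limit or range.

ROBOT

A 6-joint arm with a two-finger parallel gripper is mounted at the origin on the work surface. World frame = base frame: x ahead of the robot, y to its left, z up, the work surface at z = 0. Lengths are in m, angles in rad, forces in N, time in s.
With the tool pointing down it reaches from about 0.35 to 0.975 m from the base axis. Payload 4.9 kg.
Tool frame: the origin (TCP) lies on the mounting face of the last link; the fingertips stand 173 mm ahead of it and the grasp point (between the pads) lies 155 mm ahead of it; z points along the fingers, y is the direction in which the jaws open and shut (so a half turn about z gives the same grasp; the last joint's range is limited). The gripper opens to 85 mm and grips with 20 to 120 N. Pads are 22 mm wide; open, the fingers measure 114 mm over their backs; the gripper's body (76 mm by 85 mm) begins 54 mm behind the grasp point. The pads swing forward as they close: fully open they stand 13 mm farther back than shut.
Start: joints at [1.03, 0.053, 1.613, -0, 1.476, -0.119], TCP at [0.256, 0.57, 0.405] pointing down, gripper open.
Joint ranges: [-3.01, 3.01], [-1.01, 2.22], [0.06, 2.58], [-1.02, 4.17], [0.09, 2.62], [-3.14, 3.14]. Speed limits (rad/s): [2.57, 2.57, 3.14, 3.14, 3.14, 3.14].

INTERFACE

Orientations are given as a unit quaternion [w, x, y, z].
In Python, from plant import manip gives the robot as it stands.
- The arm moves only by the tool play_rows, never from a script. Its argument "increments" is a list of rows, each an object with "offset": the shift along the tool's x, y, z in mm, a list of three; "twist": the turn about the tool's z in rad; "grip": the opening, from 0 (shut) to 1 (fully open). In form: [{"offset": [dx, dy, dz], "twist": twist, "grip": grip}, ...]. A call has 1 to 5 rows; each row is the pose to reach, as a shift and turn from the pose commanded when the call began, along the tool's axes at that moment; what a row does not reach only later rows make up. A row lasts 1/12 s, in which the tool goes at most 41.7 mm and 7.16 degrees, less where a joint would pass 70% of its speed; a pose out of reach is approached as far as the arm can. A call with a gripper value outside its range is refused whole. The fingers move at their own pace and stop on an object; the grip force is fixed at half the most. Time passes only in rows, so rows that repeat a pose let the fingers close. It gives the time, the measured TCP pose, the force and the opening at its end, in the units of the state.
- manip.state(): the state, without advancing time (a new reading comes with each control period).
- manip.grab_frame(name): name is "scene" or "top" or "wrist"; returns the picture (480x640x3 uint8, blue, green, red); there is no depth.
- manip.get_calibration(name): a dict with "fx", "fy", "cx", "cy" (pixels), "T" (4x4, takes a point from camera to world coordinates). Camera axes: x right, y down, z forward; pixel columns grow to the right and rows downward; lengths in m; the calibration is good to about 2 mm. The wrist camera is an equidistant fisheye: a pixel r from the principal point sees the ray r / f radians off the axis. A picture is of the moment at which its call begins: read the wrist's pose just before it. get_calibration takes no time and is no camera call; for the wrist camera it gives the pose at the moment of the call.
- manip.job_done(): hands the job in, once; it reports no verdict.
Trained networks look in the newest picture that a camera, given by its name, has taken for a name from the list of things; names that differ only in an ending like _2 or _b are one class to them, and where a whole thing is asked for, a point or a joint stands for the part that bears it (a point fixed in the world has none). Each returns a list of dicts, best first, with "p" (0 to 1); they miss things now and then, are a little off and sometimes report something else, mostly with a low value. They report only what shows in the picture. A call takes as long as a camera call. They do not tell look-alikes from the thing itself.
- manip.boxes_of(query, camera): "xyz" ([x, y, z] in m, in the coordinates of the camera as it stood for that picture, good to about 4 mm: the middle of the surface that is visible of it).
- manip.tip_of(query, camera): "xyz" ([x, y, z] in m, in the coordinates of the camera as it stood for that picture, good to about 4 mm: a listed point, or the origin of a listed thing).
The state is a dict: "time": time; "joint_pos": joint angles; "joint_vel": joint speeds; "joint_efforts": joint torques, N m; "tool_pos": TCP position; "tool_rot": TCP orientation; "contact_force": force on the tool from outside, world axes, zero at the start; "ft_torque": the same for the moment, N m; "gripper_width": opening from 0.0 (shut) to 1.0 (fully open).
Only numpy, scipy, OpenCV 4.12 (cv2) and the standard library are available. Lean on these libraries where they do the work, as an engineer would, in place of code of your own. Each camera call takes 0.05 s, during which the arm holds its last target. There are 200 camera calls.

## Working session

There is one attempt and no reset: what is moved stays moved. The work goes in short steps, Python scripts to look and compute and a tool call to move; the robot and the scene stay as the last step left them, time stands still between calls to the robot, and variables do not carry over. Pictures are saved under pics/ and viewed, about 8 in all and at most 12, crops included, and the job is handed in when it is done.

Besides the shell and the picture viewer there is one more tool, called after "Request:" as name([rows], argument=value, ...), one row to a line, values as JSON. play_rows: Moves the arm, as the interface text tells. Its arguments: {"type":"object","properties":{"increments":{"type":"array"}},"required":["increments"]}

```bash
mkdir -p pics; ls; cat > h.py <<'E'
from plant import manip
import numpy as np, cv2
from scipy.spatial.transform import Rotation as R
def w(c,p,T=None):
    T=np.array(manip.get_calibration(c)["T"]) if T is None else T
    return (T@np.r_[p,1])[:3]
def st():
    s=manip.state(); q=s["tool_rot"]; M=R.from_quat([q[1],q[2],q[3],q[0]]).as_matrix()
    return s,np.array(s["tool_pos"]),M
E
python3 - <<'E'
from h import *
for c in("scene","top"):
    cv2.imwrite(f"pics/{c}0.png",manip.grab_frame(c))
    for q in("ring_mid","pin_top","port","glue_bottle","tin","hammer"):
        print(c,q,[(round(d["p"],2),w(c,d["xyz"]).round(3).tolist()) for d in manip.tip_of(q,c)])
s,p,M=st();print(s,M.round(3))
E
```

```text
pics
scene ring_mid [(0.61, [0.581, -0.048, 0.067]), (0.52, [0.77, 0.202, 0.064]), (0.26, [0.431, 0.376, -0.001])]
scene pin_top [(0.47, [0.705, 0.135, 0.072]), (0.41, [0.523, -0.119, 0.073])]
scene port [(0.86, [0.772, 0.202, -0.005]), (0.66, [0.575, -0.047, -0.005])]
scene glue_bottle [(0.82, [0.579, 0.35, -0.003])]
scene tin [(0.8, [0.429, 0.374, -0.006])]
scene hammer [(0.72, [0.524, -0.403, -0.002])]
top ring_mid [(0.74, [0.428, 0.377, -0.0]), (0.72, [0.577, -0.053, 0.067]), (0.54, [0.765, 0.201, 0.067])]
top pin_top [(0.6, [0.527, -0.124, 0.068]), (0.51, [0.708, 0.135, 0.075])]
top port [(0.93, [0.762, 0.201, -0.0]), (0.82, [0.575, -0.055, 0.004])]
top glue_bottle [(0.59, [0.58, 0.339, -0.003]), (0.45, [0.523, -0.406, 0.002])]
top tin [(0.83, [0.431, 0.376, -0.0])]
top hammer [(0.63, [0.522, -0.408, 0.0])]
{'time': 0.7, 'joint_pos': array([ 1.02999296e+00,  5.26693426e-02,  1.61287079e+00, -4.10914881e-05,
        1.47599175e+00, -1.19053702e-01]), 'joint_vel': array([-0.00013299,  0.00066644,  0.00039689,  0.00096821, -0.00136508,
       -0.0004596 ]), 'joint_efforts': array([-3.87510718e-04, -3.93543899e+01, -3.70373654e+01, -1.36651870e-04,
        3.20542476e-04, -2.72596900e-06]), 'tool_pos': array([0.25587499, 0.57020574, 0.40474007]), 'tool_rot': array([2.91956978e-05, 2.09313530e-01, 9.77848580e-01, 2.21235977e-05]), 'contact_force': array([ 0.56303064,  0.76374994, -0.68894103]), 'ft_torque': array([0.0215257 , 0.01258939, 0.00030049]), 'gripper_width': 0.9987311650154497} [[-0.912  0.409  0.   ]
 [ 0.409  0.912  0.   ]
 [-0.     0.    -1.   ]]
```

View pics/scene0.png

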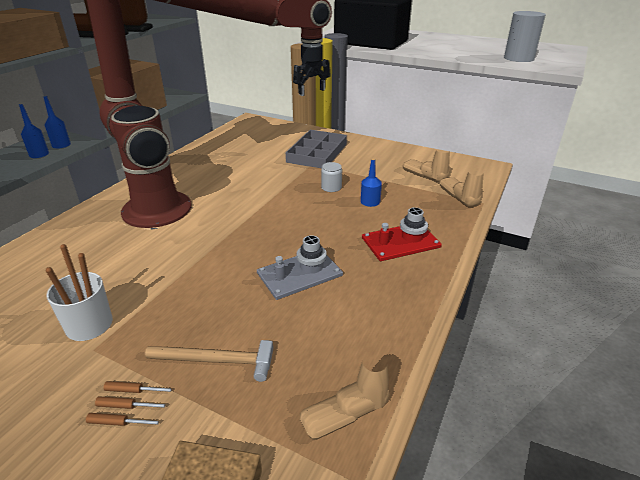

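View pics/top0.png

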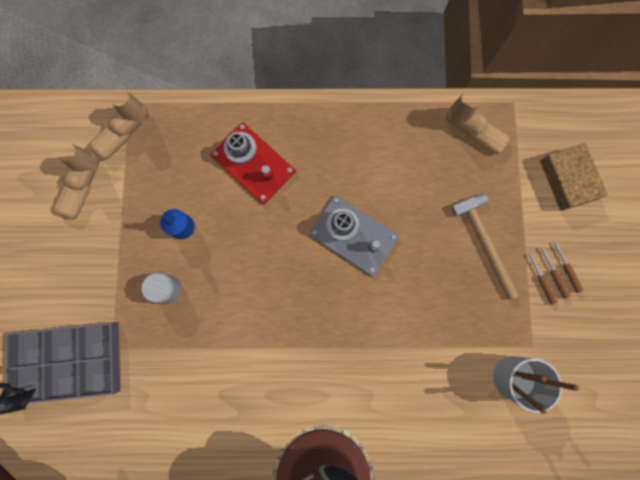

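The grey port is the target: stack at about (344,222) in the top picture, pin at (375,245). The red port is the look-alike. I'm moving above the grey stack.

Request:
play_rows([
  {"offset":[-547,-436,0],"twist":0,"grip":1},
  {"offset":[-547,-436,0],"twist":0,"grip":1},
  {"offset":[-547,-436,0],"twist":0,"grip":1},
  {"offset":[-547,-436,0],"twist":0,"grip":1},
  {"offset":[-547,-436,0],"twist":0,"grip":1},
])

```text
time: 1.12
tool_pos: [0.3516, 0.3834, 0.4048]
tool_rot: [0.0, 0.209, 0.978, 0.0]
contact_force: [1.0, 0.0, 0.4]
gripper_width: 0.997
```

Request:
play_rows([
  {"offset":[-375,-299,30],"twist":0,"grip":0.8},
  {"offset":[-375,-299,30],"twist":0,"grip":0.8},
  {"offset":[-375,-299,30],"twist":0,"grip":0.8},
  {"offset":[-375,-299,30],"twist":0,"grip":0.8},
  {"offset":[-375,-299,30],"twist":0,"grip":0.8},
])

```text
time: 1.53
tool_pos: [0.447, 0.1983, 0.392]
tool_rot: [0.001, 0.209, 0.978, 0.0]
contact_force: [0.9, 1.5, 0.1]
gripper_width: 0.799
```

```bash
python3 - <<'E'
from h import *
s,p,M=st();print(s["time"],p,s["joint_pos"].round(3))
print((M.T@(np.array([.577,-.052,.33])-p)*1000).round(1))
E
```

```text
1.5333 [0.44695958 0.19827404 0.39200789] [ 0.265 -0.275  1.936  0.     1.479 -0.884]
[-221.  -175.2   62.1]
```

Request:
play_rows([
  {"offset":[-215,-170,60],"twist":0,"grip":0.66},
  {"offset":[-215,-170,60],"twist":0,"grip":0.66},
  {"offset":[-215,-170,60],"twist":0,"grip":0.66},
  {"offset":[-215,-170,60],"twist":0,"grip":0.66},
  {"offset":[-215,-170,60],"twist":0,"grip":0.66},
])

```text
time: 1.95
tool_pos: [0.5411, 0.0176, 0.3471]
tool_rot: [0.0, 0.21, 0.978, 0.0]
contact_force: [0.6, 0.7, -0.4]
gripper_width: 0.659
```

Request:
play_rows([
  {"offset":[-54,-42,15],"twist":0,"grip":0.66},
  {"offset":[-54,-42,15],"twist":0,"grip":0.66},
  {"offset":[-54,-42,15],"twist":0,"grip":0.66},
  {"offset":[-54,-42,15],"twist":0,"grip":0.66},
])

```text
time: 2.28
tool_pos: [0.5728, -0.042, 0.3315]
tool_rot: [-0.001, 0.211, 0.978, 0.0]
contact_force: [-0.7, 0.7, 0.3]
gripper_width: 0.658
```

```bash
cat > look.py <<'E'
from h import *
import sys
s,p,M=st();T=np.array(manip.get_calibration("wrist")["T"])
print(s["time"],p,s["joint_pos"].round(3),s["gripper_width"],s["ft_torque"])
im=manip.grab_frame("wrist");cv2.imwrite(f"pics/{sys.argv[1]}.png",im)
print({k:v for k,v in manip.get_calibration("wrist").items() if k!="T"},T.round(3).tolist())
for q in("ring_mid","pin_top","port","upper_collar","lower_flange"):
    print(q,[(round(d["p"],2),w("wrist",d["xyz"],T).round(4).tolist()) for d in manip.tip_of(q,"wrist")])
E
python3 look.py w1
```

```text
2.2833 [ 0.57284705 -0.04196289  0.33153557] [-0.203 -0.011  1.802  0.     1.352 -1.349] 0.6576652291831613 [ 0.09080644 -0.0235283  -0.03122477]
{'fx': 371.64829954431775, 'fy': 371.64829954431775, 'cx': 320.456777447129, 'cy': 235.29173772836702} [[0.411, 0.873, 0.263, 0.504], [0.912, -0.393, -0.119, -0.011], [-0.0, 0.289, -0.957, 0.3], [0.0, 0.0, 0.0, 1.0]]
ring_mid [(0.76, [0.7673, 0.1977, 0.0641])]
pin_top [(0.9, [0.7028, 0.1327, 0.0778]), (0.59, [0.5258, -0.1236, 0.0757])]
port [(0.95, [0.7662, 0.197, 0.0027]), (0.86, [0.5774, -0.0506, 0.0025])]
upper_collar [(0.56, [0.5762, -0.0519, 0.0016])]
lower_flange [(0.94, [0.7665, 0.2004, 0.0043])]
```

View pics/w1.png

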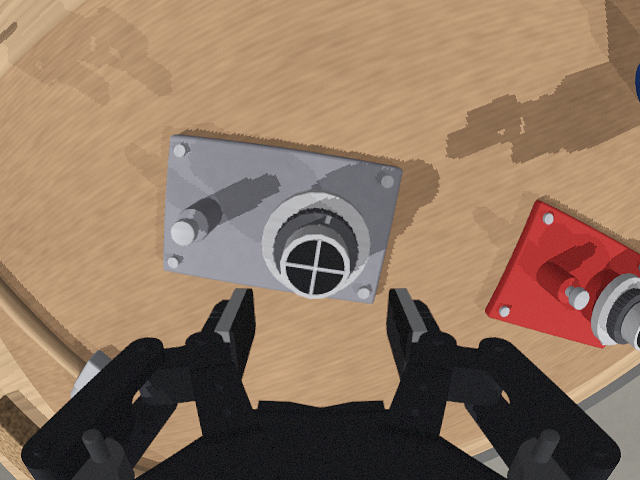

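```bash
cat >> h.py <<'E'
def ray(uv,T,c="wrist"):
    k=manip.get_calibration(c);d=np.array([uv[0]-k["cx"],uv[1]-k["cy"]]);r=np.hypot(*d);th=r/k["fx"]
    v=np.r_[d/r*np.sin(th),np.cos(th)];return T[:3,3],T[:3,:3]@v
def atz(uv,z,T):
    o,v=ray(uv,T);return (o+v*(z-o[2])/v[2]).round(4)
E
python3 - <<'E'
from h import *
s,p,M=st();T=np.array(manip.get_calibration("wrist")["T"])
print(p,"collar",atz((316.5,267.5),.097,T),"flange",atz((316.5,245),.057,T),"pin",atz((183,232.5),.075,T))
for uv in((253,291),(390,290),(231,290),(410,290)):
    o,v=ray(uv,T);o=M.T@(o-p);v=M.T@v
    t=(np.sign(v[1])*.028-o[1])/v[1];print(uv,o.round(3),(o+v*t).round(4))
# flange circle reproj check on collar centre: width pixels
E
```

```text
[ 0.57235424 -0.03953705  0.33272304] collar [ 0.5772 -0.0444  0.097 ] flange [ 0.5764 -0.0445  0.057 ] pin [ 0.527  -0.1197  0.075 ]
(253, 291) [ 0.076 -0.     0.031] [ 0.0101 -0.028   0.1684]
(390, 290) [ 0.076 -0.     0.031] [0.0117 0.028  0.1662]
(231, 290) [ 0.076 -0.     0.031] [ 0.0269 -0.028   0.1338]
(410, 290) [ 0.076 -0.     0.031] [0.0262 0.028  0.1352]
```

Request:
play_rows([
  {"offset":[-8,-7,30],"twist":0,"grip":0.9},
  {"offset":[-8,-7,30],"twist":0,"grip":0.9},
  {"offset":[-8,-7,30],"twist":0,"grip":0.9},
  {"offset":[-8,-7,30],"twist":0,"grip":0.9},
  {"offset":[-8,-7,30],"twist":0,"grip":0.9},
])

```text
time: 3.0
tool_pos: [0.5773, -0.05, 0.3035]
tool_rot: [0.001, 0.209, 0.978, 0.0]
contact_force: [0.2, 0.5, -0.5]
gripper_width: 0.899
```

```bash
python3 look.py w2
```

```text
3.0 [ 0.57730952 -0.04997664  0.30354267] [-0.215  0.028  1.812  0.     1.3   -1.364] 0.8994760360352324 [-0.04038343 -0.01873592  0.00444293]
{'fx': 371.64829954431775, 'fy': 371.64829954431775, 'cx': 320.456777447129, 'cy': 235.29173772836702} [[0.408, 0.873, 0.267, 0.508], [0.913, -0.39, -0.119, -0.019], [0.0, 0.292, -0.956, 0.272], [0.0, 0.0, 0.0, 1.0]]
ring_mid []
pin_top [(0.66, [0.7038, 0.134, 0.0787]), (0.64, [0.5283, -0.123, 0.0739])]
port [(0.94, [0.5785, -0.0476, 0.0039]), (0.68, [0.7646, 0.2011, 0.0015])]
upper_collar [(0.88, [0.577, -0.0499, 0.003])]
lower_flange [(0.9, [0.767, 0.2034, 0.0025])]
```

View pics/w2.png

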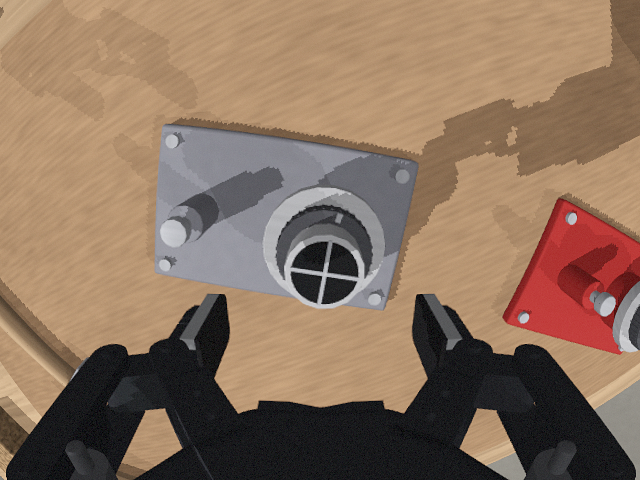

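```bash
cat >> h.py <<'E'
def proj(P,T):
    k=manip.get_calibration("wrist");q=(np.atleast_2d(P)-T[:3,3])@T[:3,:3];r=np.hypot(q[:,0],q[:,1]);th=np.arctan2(r,q[:,2])
    return q[:,:2]/r[:,None]*th[:,None]*k["fx"]+[k["cx"],k["cy"]]
E
cat > ov.py <<'E'
from h import *
import sys
T=np.array(manip.get_calibration("wrist")["T"]);s,p,M=st();print(s["time"],p)
im=cv2.imread(f"pics/{sys.argv[1]}.png")
g=cv2.GaussianBlur(cv2.cvtColor(im,6),(0,0),1.2);gm=np.hypot(cv2.Sobel(g,5,1,0),cv2.Sobel(g,5,0,1)).astype(np.float32)
a=np.linspace(0,2*np.pi,200)
C=[(.097,.021),(.057,.038),(.045,.038),(.073,.028)]
def circ(c,z,r):return proj(np.c_[c[0]+r*np.cos(a),c[1]+r*np.sin(a),a*0+z],T)
def sc(c,cs):
    return sum(cv2.remap(gm,q[:,0].astype(np.float32),q[:,1].astype(np.float32),1).mean() for q in(circ(c,*k) for k in cs))
x0=np.array([.577,-.048])
for cs in(C[:1],C[1:2],C[:2]):
    b=max((sc(x0+[i*5e-4,j*5e-4],cs),i,j) for i in range(-16,17) for j in range(-16,17));c=x0+np.array(b[1:])*5e-4;print(c,b[0])
for k in C[:2]+C[3:]:cv2.polylines(im,[circ(c,*k).round().astype(int)],True,(0,255,0),1)
u0=np.array([.527,-.121])
def pc(c):return sc(c,[(.075,.009)])
b=max((pc(u0+[i*5e-4,j*5e-4]),i,j) for i in range(-14,15) for j in range(-14,15));u=u0+np.array(b[1:])*5e-4
print("pin",u,np.linalg.norm(u-c))
cv2.polylines(im,[circ(u,.075,.009).round().astype(int)],True,(0,255,0),1)
cv2.imwrite("pics/ov.png",cv2.resize(im[100:400,130:430],(600,600)))
d=M.T@(np.r_[c,0]-p)*1000;print("tool offset to axis mm",d.round(1),"pin",(M.T@(np.r_[u,0]-p)*1000).round(1))
E
python3 ov.py w2
```

```text
3.3 [ 0.57716002 -0.05034655  0.30270279]
[ 0.5715 -0.046 ] 134.26021
[ 0.576 -0.048] 107.42661Traceback (most recent call last):
  File "ov.py", line 13, in <module>
    b=max((sc(x0+[i*5e-4,j*5e-4],cs),i,j) for i in range(-16,17) for j in range(-16,17));c=x0+np.array(b[1:])*5e-4;print(c,b[0])
  File "ov.py", line 13, in <genexpr>
    b=max((sc(x0+[i*5e-4,j*5e-4],cs),i,j) for i in range(-16,17) for j in range(-16,17));c=x0+np.array(b[1:])*5e-4;print(c,b[0])
           ~~^^^^^^^^^^^^^^^^^^^^^^^
  File "ov.py", line 10, in sc
    return sum(cv2.remap(gm,q[:,0].astype(np.float32),q[:,1].astype(np.float32),1).mean() for q in(circ(c,*k) for k in cs))
  File "ov.py", line 10, in <genexpr>
    return sum(cv2.remap(gm,q[:,0].astype(np.float32),q[:,1].astype(np.float32),1).mean() for q in(circ(c,*k) for k in cs))
                                                                                                  ^^^^^^^^^^^^^^^^^^^^^^^^
  File "ov.py", line 10, in <genexpr>
    return sum(cv2.remap(gm,q[:,0].astype(np.float32),q[:,1].astype(np.float32),1).mean() for q in(circ(c,*k) for k in cs))
                                                                                                   ~~~~^^^^^^
  File "ov.py", line 8, in circ
    def circ(c,z,r):return proj(np.c_[c[0]+r*np.cos(a),c[1]+r*np.sin(a),a*0+z],T)
                           ~~~~^^^^^^^^^^^^^^^^^^^^^^^^^^^^^^^^^^^^^^^^^^^^^^^^^^
  File "h.py", line 16, in proj
    k=manip.get_calibration("wrist");q=(np.atleast_2d(P)-T[:3,3])@T[:3,:3];r=np.hypot(q[:,0],q[:,1]);th=np.arctan2(r,q[:,2])
ValueError: time passes only in moves, steps and waits
```

Calibration calls per step are limited, so I'll cache the intrinsics.

```bash
sed -i 's/k=manip.get_calibration("wrist");q=/k=K;q=/; s/k=manip.get_calibration(c);d=/k=K;d=/' h.py; echo 'K=dict(fx=371.6483,fy=371.6483,cx=320.4568,cy=235.2917)'>>h.py
sed -i 's/for cs in(C\[:1\]/for cs in(C[:1]+C[3:],C[:1]/; s/,(.073,.028)\]/,(.073,.028)]/' ov.py; sed -i 's/^for k in C\[:2\]/c=c if 1 else c\nfor k in C[:2]/' ov.py; python3 ov.py w2
```

```text
3.3 [ 0.57716002 -0.05034655  0.30270279]
[ 0.576 -0.048] 247.55814
[ 0.5715 -0.046 ] 134.26021
[ 0.576 -0.048] 107.42661
[ 0.576 -0.048] 216.24168
pin [ 0.5265 -0.1225] 0.08944551414129155
tool offset to axis mm [  2.3   1.6 302.7] pin [ 16.9 -86.6 302.7]
```

View pics/ov.png

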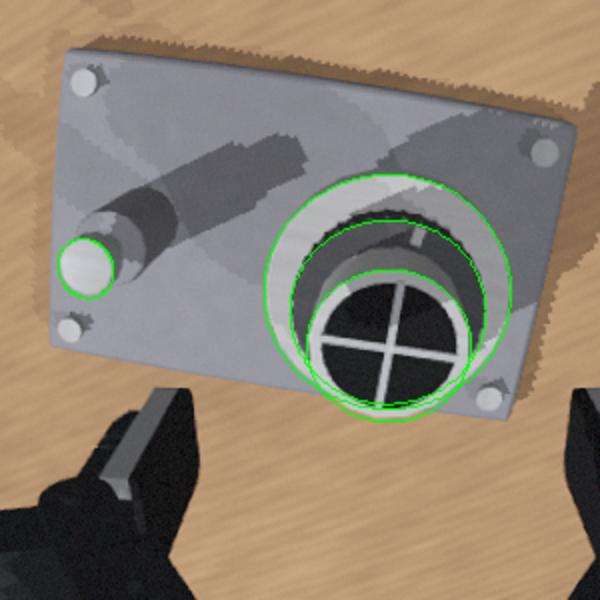

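Request:
play_rows([
  {"offset":[150,0,0],"twist":0,"grip":0.66},
  {"offset":[150,0,0],"twist":0,"grip":0.66},
  {"offset":[150,0,0],"twist":0,"grip":0.66},
  {"offset":[150,0,50],"twist":0,"grip":0.66},
  {"offset":[150,0,90],"twist":0,"grip":0.66},
])

```text
time: 3.72
tool_pos: [0.4409, 0.0114, 0.2264]
tool_rot: [0.005, 0.209, 0.978, 0.0]
contact_force: [1.1, -0.1, 0.2]
gripper_width: 0.66
```

Request:
play_rows([
  {"offset":[0,0,40],"twist":0,"grip":0.66},
  {"offset":[0,0,40],"twist":0,"grip":0.66},
  {"offset":[0,0,40],"twist":0,"grip":0.66},
  {"offset":[0,0,40],"twist":0,"grip":0.66},
])

```text
time: 4.05
tool_pos: [0.4428, 0.0102, 0.1856]
tool_rot: [0.001, 0.209, 0.978, 0.0]
contact_force: [0.8, -0.0, 0.3]
gripper_width: 0.659
```

Request:
play_rows([
  {"offset":[0,0,3],"twist":0,"grip":0.66},
  {"offset":[0,0,6],"twist":0,"grip":0.66},
  {"offset":[0,0,9],"twist":0,"grip":0.66},
  {"offset":[0,0,11],"twist":0,"grip":0.66},
  {"offset":[0,0,11],"twist":0,"grip":0.66},
])

```text
time: 4.47
tool_pos: [0.4415, 0.0104, 0.1725]
tool_rot: [0.0, 0.209, 0.978, -0.0]
contact_force: [-0.0, -0.4, -0.1]
gripper_width: 0.66
```

Request:
play_rows([
  {"offset":[0,0,1],"twist":0,"grip":0.66},
  {"offset":[0,0,2],"twist":0,"grip":0.66},
  {"offset":[0,0,3],"twist":0,"grip":0.66},
  {"offset":[0,0,3],"twist":0,"grip":0.66},
  {"offset":[0,0,3],"twist":0,"grip":0.66},
])

```text
time: 4.88
tool_pos: [0.4414, 0.0105, 0.1694]
tool_rot: [-0.0, 0.209, 0.978, -0.0]
contact_force: [-0.2, -0.7, -0.1]
gripper_width: 0.661
```

Request:
play_rows([
  {"offset":[0,0,1],"twist":0,"grip":0.66},
  {"offset":[0,0,1.5],"twist":0,"grip":0.66},
  {"offset":[0,0,1.5],"twist":0,"grip":0.66},
  {"offset":[0,0,1.5],"twist":0,"grip":0.66},
])

```text
time: 5.22
tool_pos: [0.4418, 0.0104, 0.1691]
tool_rot: [-0.001, 0.209, 0.978, -0.0]
contact_force: [-5.3, -0.4, 9.4]
gripper_width: 0.659
```

Request:
play_rows([
  {"offset":[0,0,1],"twist":0,"grip":0.66},
  {"offset":[0,0,1.5],"twist":0,"grip":0.66},
  {"offset":[0,0,1.5],"twist":0,"grip":0.66},
  {"offset":[0,0,1.5],"twist":0,"grip":0.66},
])

```text
time: 5.55
tool_pos: [0.4421, 0.0104, 0.169]
tool_rot: [-0.001, 0.209, 0.978, -0.0]
contact_force: [-11.8, 1.1, 22.0]
gripper_width: 0.66
```

Request:
play_rows([
  {"offset":[0,0,-41],"twist":0,"grip":0.9},
  {"offset":[0,0,-82],"twist":0,"grip":0.9},
  {"offset":[0,0,-123],"twist":0,"grip":0.9},
  {"offset":[-20,0,-133],"twist":0,"grip":0.9},
  {"offset":[-50,1,-133],"twist":0,"grip":0.9},
])

```text
time: 5.97
tool_pos: [0.4886, -0.0089, 0.3055]
tool_rot: [0.005, 0.209, 0.978, 0.0]
contact_force: [0.9, -0.8, 1.0]
gripper_width: 0.899
```

Request:
play_rows([
  {"offset":[-40,0,0],"twist":0,"grip":0.9},
  {"offset":[-80,0.5,0],"twist":0,"grip":0.9},
  {"offset":[-96,0.5,0],"twist":0,"grip":0.9},
  {"offset":[-96,0.5,0],"twist":0,"grip":0.9},
  {"offset":[-96,0.5,0],"twist":0,"grip":0.9},
])

```text
time: 6.38
tool_pos: [0.5755, -0.0482, 0.299]
tool_rot: [-0.001, 0.21, 0.978, 0.0]
contact_force: [-0.2, -0.8, -0.5]
gripper_width: 0.902
```

Request:
play_rows([
  {"offset":[0,0,0],"twist":0,"grip":0.9},
  {"offset":[0,0,0],"twist":0,"grip":0.9},
])

```text
time: 6.55
tool_pos: [0.5742, -0.0473, 0.2991]
tool_rot: [-0.001, 0.209, 0.978, 0.0]
contact_force: [-0.1, -0.0, 1.0]
gripper_width: 0.897
```

```bash
python3 look.py w3|head -1; python3 ov.py w3; python3 -c "
from h import *
s,p,M=st();print(p,M.T.round(3)@(np.array([.576,-.048,.23])-p)*1000)"
```

```text
6.55 [ 0.57423649 -0.04734118  0.29914427] [-0.211  0.026  1.822  0.     1.295 -1.361] 0.8972202996514187 [0.02827891 0.10415946 0.01361865]
6.85 [ 0.5749262  -0.04769955  0.29972111]
[ 0.5745 -0.0465] 259.57617
[ 0.5735 -0.0465] 130.83615
[ 0.5775 -0.048 ] 123.38533
[ 0.5775 -0.048 ] 243.1854
pin [ 0.5275 -0.123 ] 0.0901387818865997
tool offset to axis mm [ -2.4   0.8 299.7] pin [ 12.6 -88.1 299.7]
[ 0.5749262  -0.04769955  0.29972111] [-1.10218809  0.16517053 69.72111029]
```

Request:
play_rows([
  {"offset":[-1.5,0.5,20],"twist":0,"grip":0.9},
  {"offset":[-1.5,0.5,40],"twist":0,"grip":0.9},
  {"offset":[-1.5,0.5,60],"twist":0,"grip":0.9},
  {"offset":[-1.5,0.5,60],"twist":0,"grip":0.9},
  {"offset":[-1.5,0.5,60],"twist":0,"grip":0.9},
])

```text
time: 7.27
tool_pos: [0.5762, -0.0479, 0.2384]
tool_rot: [-0.001, 0.209, 0.978, -0.0]
contact_force: [0.6, -0.8, 0.4]
gripper_width: 0.904
```

Request:
play_rows([
  {"offset":[0,0,4],"twist":0,"grip":0.9},
  {"offset":[0,0,7],"twist":0,"grip":0.9},
  {"offset":[0,0,9],"twist":0,"grip":0.9},
  {"offset":[0,0,9],"twist":0,"grip":0.9},
  {"offset":[0,0,9],"twist":0,"grip":0.9},
])

```text
time: 7.68
tool_pos: [0.577, -0.0482, 0.231]
tool_rot: [0.0, 0.209, 0.978, -0.0]
contact_force: [0.5, 0.3, -0.4]
gripper_width: 0.899
```

Request:
play_rows([
  {"offset":[0,0,0],"twist":0,"grip":0.9},
  {"offset":[0,0,0],"twist":0,"grip":0.9},
])

```text
time: 7.85
tool_pos: [0.577, -0.0481, 0.2309]
tool_rot: [0.0, 0.209, 0.978, -0.0]
contact_force: [0.5, 0.4, 0.0]
gripper_width: 0.9
```

```bash
python3 look.py w4|head -1
```

```text
7.85 [ 0.57698316 -0.04811132  0.23086661] [-0.212  0.115  1.854 -0.     1.172 -1.361] 0.9002474097086148 [-0.01289858 -0.01463975 -0.03549319]
```

View pics/w4.png

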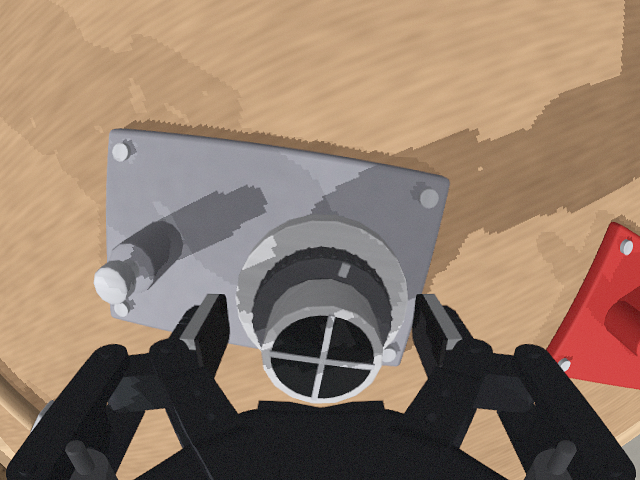

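Request:
play_rows([
  {"offset":[0,0,0],"twist":0,"grip":0.75},
  {"offset":[0,0,0],"twist":0,"grip":0.68},
  {"offset":[0,0,0],"twist":0,"grip":0.5},
  {"offset":[0,0,0],"twist":0,"grip":0.3},
  {"offset":[0,0,0],"twist":0,"grip":0.3},
])

```text
time: 8.57
tool_pos: [0.577, -0.0478, 0.2312]
tool_rot: [0.0, 0.209, 0.978, 0.0]
contact_force: [-2.1, 3.1, 5.9]
gripper_width: 0.627
```

```bash
cat > t.py <<'E'
from h import *
s,p,M=st();print(round(s["time"],2),p.round(4),s["joint_pos"][5].round(4),"w",round(s["gripper_width"],3),"F",s["contact_force"].round(1),"tool",(M.T@s["contact_force"]).round(1),"Tq",s["ft_torque"].round(3))
E
python3 t.py
```

```text
8.57 [ 0.577  -0.0478  0.2312] -1.3607 w 0.627 F [-2.1  3.1  5.9] tool [ 3.2  1.9 -5.9] Tq [ 0.544  0.326 -0.033]
```

Request:
play_rows([
  {"offset":[0,0,0],"twist":0.03,"grip":0.3},
  {"offset":[0,0,0],"twist":0.06,"grip":0.3},
  {"offset":[0,0,0],"twist":0.06,"grip":0.3},
  {"offset":[0,0,0],"twist":0.06,"grip":0.3},
])

```text
time: 8.9
tool_pos: [0.5771, -0.0478, 0.2312]
tool_rot: [0.0, 0.238, 0.971, 0.0]
contact_force: [-1.0, 3.5, 6.0]
gripper_width: 0.628
```

```bash
python3 t.py
```

```text
8.9 [ 0.5771 -0.0478  0.2312] -1.3009 w 0.628 F [-1.   3.5  6. ] tool [ 2.5  2.6 -6. ] Tq [0.516 0.279 0.042]
```

Request:
play_rows([
  {"offset":[0,0,0],"twist":0.03,"grip":0.3},
  {"offset":[0,0,0],"twist":0.06,"grip":0.3},
  {"offset":[0,0,0],"twist":0.08,"grip":0.3},
  {"offset":[0,0,0],"twist":0.08,"grip":0.3},
  {"offset":[0,0,0],"twist":0.08,"grip":0.3},
])

```text
time: 9.32
tool_pos: [0.5771, -0.0477, 0.2312]
tool_rot: [0.0, 0.277, 0.961, 0.0]
contact_force: [-2.3, 3.2, 5.7]
gripper_width: 0.629
```

```bash
python3 t.py; python3 look.py w5|head -0
```

```text
9.32 [ 0.5771 -0.0477  0.2312] -1.2212 w 0.629 F [-2.3  3.2  5.7] tool [ 3.6  1.4 -5.7] Tq [0.539 0.251 0.199]Exception ignored on flushing sys.stdout:
BrokenPipeError: [Errno 32] Broken pipe
```

View pics/w5.png

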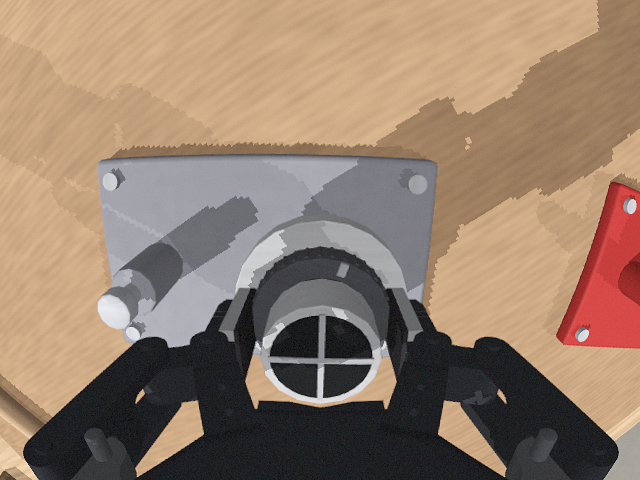

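Request:
play_rows([
  {"offset":[0,0,0],"twist":0.03,"grip":0.3},
  {"offset":[0,0,0],"twist":0.06,"grip":0.3},
  {"offset":[0,0,0],"twist":0.08,"grip":0.3},
  {"offset":[0,0,0],"twist":0.1,"grip":0.3},
  {"offset":[0,0,0],"twist":0.12,"grip":0.3},
])

```text
time: 10.03
tool_pos: [0.5771, -0.0476, 0.2312]
tool_rot: [0.0, 0.334, 0.943, 0.0]
contact_force: [-1.6, 3.8, 4.9]
gripper_width: 0.631
```

```bash
python3 t.py
```

```text
10.03 [ 0.5771 -0.0476  0.2312] -1.1011 w 0.631 F [-1.6  3.8  4.9] tool [ 3.7  2.  -4.9] Tq [0.636 0.267 0.538]
```

Request:
play_rows([
  {"offset":[0,0,0],"twist":0.02,"grip":0.3},
  {"offset":[0,0,0],"twist":0.04,"grip":0.3},
  {"offset":[0,0,0],"twist":0.06,"grip":0.3},
  {"offset":[0,0,0],"twist":0.07,"grip":0.3},
  {"offset":[0,0,0],"twist":0.08,"grip":0.3},
])

```text
time: 10.45
tool_pos: [0.5771, -0.0476, 0.2312]
tool_rot: [0.0, 0.371, 0.929, 0.001]
contact_force: [-1.1, 3.5, 5.0]
gripper_width: 0.63
```

```bash
python3 t.py
```

```text
10.45 [ 0.5771 -0.0476  0.2312] -1.0215 w 0.63 F [-1.1  3.5  5. ] tool [ 3.2  1.8 -5. ] Tq [0.675 0.208 0.471]
```

Request:
play_rows([
  {"offset":[0,0,0],"twist":0.01,"grip":0.3},
  {"offset":[0,0,0],"twist":0.02,"grip":0.3},
  {"offset":[0,0,0],"twist":0.03,"grip":0.3},
  {"offset":[0,0,0],"twist":0.04,"grip":0.3},
])

```text
time: 10.78
tool_pos: [0.5772, -0.0476, 0.2312]
tool_rot: [0.0, 0.39, 0.921, 0.001]
contact_force: [-1.0, 4.7, 5.3]
gripper_width: 0.626
```

```bash
python3 t.py
```

```text
10.78 [ 0.5772 -0.0476  0.2312] -0.9815 w 0.626 F [-1.   4.7  5.3] tool [ 4.1  2.5 -5.3] Tq [0.694 0.202 0.432]
```

Request:
play_rows([
  {"offset":[0,0,0],"twist":0.011,"grip":0.3},
  {"offset":[0,0,0],"twist":0.022,"grip":0.3},
  {"offset":[0,0,0],"twist":0.034,"grip":0.3},
  {"offset":[0,0,0],"twist":0.045,"grip":0.3},
])

```text
time: 11.12
tool_pos: [0.5772, -0.0475, 0.2312]
tool_rot: [0.0, 0.41, 0.912, 0.001]
contact_force: [-0.3, 4.0, 5.7]
gripper_width: 0.626
```

```bash
python3 t.py
```

```text
11.12 [ 0.5772 -0.0475  0.2312] -0.9363 w 0.626 F [-0.3  4.   5.7] tool [ 3.2  2.5 -5.7] Tq [0.76  0.182 0.516]
```

Request:
play_rows([
  {"offset":[0,0,0],"twist":0.011,"grip":0.3},
  {"offset":[0,0,0],"twist":0.022,"grip":0.3},
  {"offset":[0,0,0],"twist":0.034,"grip":0.3},
  {"offset":[0,0,0],"twist":0.045,"grip":0.3},
])

```text
time: 11.45
tool_pos: [0.5772, -0.0475, 0.2312]
tool_rot: [0.0, 0.431, 0.902, 0.001]
contact_force: [-1.0, 3.7, 5.0]
gripper_width: 0.625
```

```bash
python3 t.py
```

```text
11.45 [ 0.5772 -0.0475  0.2312] -0.8913 w 0.625 F [-1.   3.7  5. ] tool [ 3.5  1.6 -4.9] Tq [0.727 0.099 0.458]
```

Request:
play_rows([
  {"offset":[0,0,0],"twist":0.011,"grip":0.3},
  {"offset":[0,0,0],"twist":0.022,"grip":0.3},
  {"offset":[0,0,0],"twist":0.034,"grip":0.3},
  {"offset":[0,0,0],"twist":0.045,"grip":0.3},
])

```text
time: 11.78
tool_pos: [0.5772, -0.0475, 0.2312]
tool_rot: [0.0, 0.451, 0.892, 0.001]
contact_force: [-1.1, 4.9, 5.4]
gripper_width: 0.627
```

```bash
python3 t.py
```

```text
11.78 [ 0.5772 -0.0475  0.2312] -0.8461 w 0.627 F [-1.1  4.9  5.4] tool [ 4.6  2.  -5.4] Tq [0.785 0.124 0.521]
```

Request:
play_rows([
  {"offset":[0,0,0],"twist":0.011,"grip":0.3},
  {"offset":[0,0,0],"twist":0.022,"grip":0.3},
  {"offset":[0,0,0],"twist":0.034,"grip":0.3},
  {"offset":[0,0,0],"twist":0.045,"grip":0.3},
])

```text
time: 12.12
tool_pos: [0.5772, -0.0475, 0.2312]
tool_rot: [0.0, 0.471, 0.882, 0.001]
contact_force: [-0.0, 5.2, 5.2]
gripper_width: 0.63
```

```bash
python3 t.py
```

```text
12.12 [ 0.5772 -0.0475  0.2312] -0.8012 w 0.63 F [-0.   5.2  5.2] tool [ 4.3  2.9 -5.2] Tq [0.743 0.135 0.5  ]
```

Request:
play_rows([
  {"offset":[0,0,0],"twist":0.011,"grip":0.3},
  {"offset":[0,0,0],"twist":0.022,"grip":0.3},
  {"offset":[0,0,0],"twist":0.034,"grip":0.3},
  {"offset":[0,0,0],"twist":0.045,"grip":0.3},
])

```text
time: 12.45
tool_pos: [0.5773, -0.0475, 0.2312]
tool_rot: [0.0, 0.491, 0.871, 0.001]
contact_force: [0.2, 5.2, 4.4]
gripper_width: 0.629
```

```bash
python3 t.py
```

```text
12.45 [ 0.5773 -0.0475  0.2312] -0.7562 w 0.629 F [0.2 5.2 4.4] tool [ 4.4  2.9 -4.4] Tq [0.858 0.069 0.509]
```

Request:
play_rows([
  {"offset":[0,0,0],"twist":0.011,"grip":0.3},
  {"offset":[0,0,0],"twist":0.022,"grip":0.3},
  {"offset":[0,0,0],"twist":0.034,"grip":0.3},
  {"offset":[0,0,0],"twist":0.045,"grip":0.3},
])

```text
time: 12.78
tool_pos: [0.5773, -0.0474, 0.2312]
tool_rot: [0.0, 0.51, 0.86, 0.001]
contact_force: [-1.8, 4.6, 4.3]
gripper_width: 0.622
```

```bash
python3 t.py
```

```text
12.78 [ 0.5773 -0.0474  0.2312] -0.7111 w 0.622 F [-1.8  4.6  4.3] tool [ 4.9  0.6 -4.3] Tq [0.816 0.052 0.501]
```

Request:
play_rows([
  {"offset":[0,0,0],"twist":0.011,"grip":0.3},
  {"offset":[0,0,0],"twist":0.022,"grip":0.3},
  {"offset":[0,0,0],"twist":0.034,"grip":0.3},
  {"offset":[0,0,0],"twist":0.045,"grip":0.3},
])

```text
time: 13.12
tool_pos: [0.5773, -0.0474, 0.2312]
tool_rot: [0.0, 0.53, 0.848, 0.001]
contact_force: [0.3, 5.6, 5.0]
gripper_width: 0.634
```

```bash
python3 t.py
```

```text
13.12 [ 0.5773 -0.0474  0.2312] -0.6661 w 0.634 F [0.3 5.6 5. ] tool [ 4.9  2.7 -5. ] Tq [0.822 0.103 0.518]
```

Request:
play_rows([
  {"offset":[0,0,0],"twist":0.011,"grip":0.3},
  {"offset":[0,0,0],"twist":0.022,"grip":0.3},
  {"offset":[0,0,0],"twist":0.034,"grip":0.3},
  {"offset":[0,0,0],"twist":0.045,"grip":0.3},
])

```text
time: 13.45
tool_pos: [0.5773, -0.0474, 0.2312]
tool_rot: [0.0, 0.548, 0.836, 0.001]
contact_force: [0.2, 5.2, 5.7]
gripper_width: 0.625
```

```bash
python3 t.py
```

```text
13.45 [ 0.5773 -0.0474  0.2312] -0.6211 w 0.625 F [0.2 5.2 5.7] tool [ 4.7  2.3 -5.7] Tq [0.823 0.064 0.5  ]
```

Request:
play_rows([
  {"offset":[0,0,0],"twist":0.011,"grip":0.3},
  {"offset":[0,0,0],"twist":0.022,"grip":0.3},
  {"offset":[0,0,0],"twist":0.034,"grip":0.3},
  {"offset":[0,0,0],"twist":0.045,"grip":0.3},
])

```text
time: 13.78
tool_pos: [0.5773, -0.0474, 0.2312]
tool_rot: [0.0, 0.567, 0.824, 0.001]
contact_force: [1.5, 6.0, 4.5]
gripper_width: 0.629
```

```bash
python3 t.py
```

```text
13.78 [ 0.5773 -0.0474  0.2312] -0.5761 w 0.629 F [1.5 6.  4.5] tool [ 5.1  3.5 -4.5] Tq [ 0.806 -0.017  0.473]
```

Request:
play_rows([
  {"offset":[0,0,0],"twist":0.011,"grip":0.3},
  {"offset":[0,0,0],"twist":0.022,"grip":0.3},
  {"offset":[0,0,0],"twist":0.034,"grip":0.3},
  {"offset":[0,0,0],"twist":0.045,"grip":0.3},
])

```text
time: 14.12
tool_pos: [0.5774, -0.0474, 0.2312]
tool_rot: [0.0, 0.586, 0.811, 0.001]
contact_force: [0.8, 5.2, 4.0]
gripper_width: 0.627
```

```bash
python3 t.py
```

```text
14.12 [ 0.5774 -0.0474  0.2312] -0.5312 w 0.627 F [0.8 5.2 4. ] tool [ 4.7  2.4 -4. ] Tq [ 0.872 -0.024  0.459]
```

Request:
play_rows([
  {"offset":[0,0,0],"twist":0.011,"grip":0.3},
  {"offset":[0,0,0],"twist":0.022,"grip":0.3},
  {"offset":[0,0,0],"twist":0.034,"grip":0.3},
  {"offset":[0,0,0],"twist":0.045,"grip":0.3},
])

```text
time: 14.45
tool_pos: [0.5774, -0.0474, 0.2312]
tool_rot: [0.0, 0.604, 0.797, 0.001]
contact_force: [0.7, 5.5, 3.6]
gripper_width: 0.626
```

```bash
python3 t.py
```

```text
14.45 [ 0.5774 -0.0474  0.2312] -0.4861 w 0.626 F [0.7 5.5 3.6] tool [ 5.1  2.2 -3.6] Tq [ 0.807 -0.059  0.58 ]
```

Request:
play_rows([
  {"offset":[0,0,0],"twist":0.007,"grip":0.3},
  {"offset":[0,0,0],"twist":0.014,"grip":0.3},
  {"offset":[0,0,0],"twist":0.02,"grip":0.3},
])

```text
time: 14.7
tool_pos: [0.5774, -0.0474, 0.2312]
tool_rot: [0.0, 0.611, 0.791, 0.001]
contact_force: [0.8, 6.3, 5.0]
gripper_width: 0.628
```

```bash
python3 t.py
```

```text
14.7 [ 0.5774 -0.0474  0.2312] -0.4664 w 0.628 F [0.8 6.3 5. ] tool [ 5.9  2.3 -5. ] Tq [ 0.912 -0.009  0.491]
```

False alarm (noise); continuing.

Request:
play_rows([
  {"offset":[0,0,0],"twist":0.011,"grip":0.3},
  {"offset":[0,0,0],"twist":0.022,"grip":0.3},
  {"offset":[0,0,0],"twist":0.034,"grip":0.3},
  {"offset":[0,0,0],"twist":0.045,"grip":0.3},
])

```text
time: 15.03
tool_pos: [0.5774, -0.0474, 0.2312]
tool_rot: [0.0, 0.629, 0.777, 0.001]
contact_force: [0.3, 5.4, 4.1]
gripper_width: 0.627
```

```bash
python3 t.py
```

```text
15.03 [ 0.5774 -0.0474  0.2312] -0.4214 w 0.627 F [0.3 5.4 4.1] tool [ 5.2  1.5 -4.1] Tq [ 0.908 -0.117  0.668]
```

Request:
play_rows([
  {"offset":[0,0,0],"twist":0.005,"grip":0.3},
  {"offset":[0,0,0],"twist":0.01,"grip":0.3},
  {"offset":[0,0,0],"twist":0.01,"grip":0.3},
])

```text
time: 15.28
tool_pos: [0.5774, -0.0473, 0.2312]
tool_rot: [0.0, 0.633, 0.774, 0.001]
contact_force: [0.9, 5.9, 4.8]
gripper_width: 0.627
```

```bash
python3 t.py
```

```text
15.28 [ 0.5774 -0.0473  0.2312] -0.4117 w 0.627 F [0.9 5.9 4.8] tool [ 5.6  2.1 -4.8] Tq [ 0.92  -0.101  0.495]
```

Request:
play_rows([
  {"offset":[0,0,0],"twist":0.01,"grip":0.3},
  {"offset":[0,0,0],"twist":0.02,"grip":0.3},
])

```text
time: 15.45
tool_pos: [0.5774, -0.0473, 0.2312]
tool_rot: [0.0, 0.641, 0.768, 0.001]
contact_force: [0.0, 6.1, 3.8]
gripper_width: 0.629
```

```bash
python3 t.py
```

```text
15.45 [ 0.5774 -0.0473  0.2312] -0.3917 w 0.629 F [0.  6.1 3.8] tool [ 6.   1.1 -3.8] Tq [ 0.918 -0.097  0.709]
```

Request:
play_rows([
  {"offset":[0,0,0],"twist":0.005,"grip":0.3},
  {"offset":[0,0,0],"twist":0.01,"grip":0.3},
])

```text
time: 15.62
tool_pos: [0.5774, -0.0473, 0.2312]
tool_rot: [0.0, 0.644, 0.765, 0.001]
contact_force: [1.0, 6.0, 4.4]
gripper_width: 0.625
```

```bash
python3 t.py; python3 look.py w6 >/dev/null; python3 t.py
```

```text
15.62 [ 0.5774 -0.0473  0.2312] -0.3821 w 0.625 F [1.  6.  4.4] tool [ 5.7  2.  -4.4] Tq [ 0.943 -0.16   0.777]
15.92 [ 0.5774 -0.0473  0.2312] -0.382 w 0.628 F [1.2 6.4 5.2] tool [ 6.1  2.3 -5.2] Tq [ 0.969 -0.109  0.617]
```

Request:
play_rows([
  {"offset":[0,0,0],"twist":0.008,"grip":0.3},
  {"offset":[0,0,0],"twist":0.016,"grip":0.3},
])

```text
time: 16.08
tool_pos: [0.5774, -0.0473, 0.2312]
tool_rot: [0.0, 0.65, 0.76, 0.001]
contact_force: [0.6, 5.9, 4.9]
gripper_width: 0.633
```

```bash
python3 t.py
```

```text
16.08 [ 0.5774 -0.0473  0.2312] -0.366 w 0.633 F [0.6 5.9 4.9] tool [ 5.7  1.5 -4.9] Tq [ 0.98  -0.152  0.788]
```

Request:
play_rows([
  {"offset":[0,0,0],"twist":0.008,"grip":0.3},
  {"offset":[0,0,0],"twist":0.016,"grip":0.3},
])

```text
time: 16.25
tool_pos: [0.5774, -0.0473, 0.2312]
tool_rot: [0.0, 0.656, 0.754, 0.001]
contact_force: [0.4, 5.6, 4.2]
gripper_width: 0.631
```

```bash
python3 t.py
```

```text
16.25 [ 0.5774 -0.0473  0.2312] -0.3502 w 0.631 F [0.4 5.6 4.2] tool [ 5.5  1.2 -4.2] Tq [ 0.95  -0.238  0.836]
```

```bash
python3 t.py; python3 look.py w7 >/dev/null; python3 - <<'E'
import cv2,numpy as np
for n in("w4","w5","w6","w7"):
    g=cv2.imread(f"pics/{n}.png",0).astype(float)
    r=g[258:282,325:365];m=np.clip(r-np.median(r)-35,0,None);y,x=np.mgrid[258:282,325:365]
    print(n,(m*x).sum()/m.sum(),(m*y).sum()/m.sum(),m.sum())
E
python3 t.py; python3 -c "
import cv2,numpy as np
cv2.imwrite('pics/c.png',np.hstack([cv2.resize(cv2.imread(f'pics/{n}.png')[235:315,265:365],(400,320),interpolation=2) for n in('w5','w7')]))"
```

```text
16.25 [ 0.5774 -0.0473  0.2312] -0.3502 w 0.631 F [0.4 5.6 4.2] tool [ 5.5  1.2 -4.2] Tq [ 0.95  -0.238  0.836]
w4 343.96495327102804 270.1106627017842 4708.0
w5 344.18013035749556 269.1787477779972 5063.0
w6 344.03230096902905 269.3176895306859 5263.0
w7 343.96233382570165 269.47488921713443 5416.0
16.55 [ 0.5773 -0.0473  0.2312] -0.3503 w 0.626 F [-0.1  5.6  3.9] tool [ 5.6  0.7 -3.9] Tq [ 0.922 -0.178  0.743]
```

View pics/c.png

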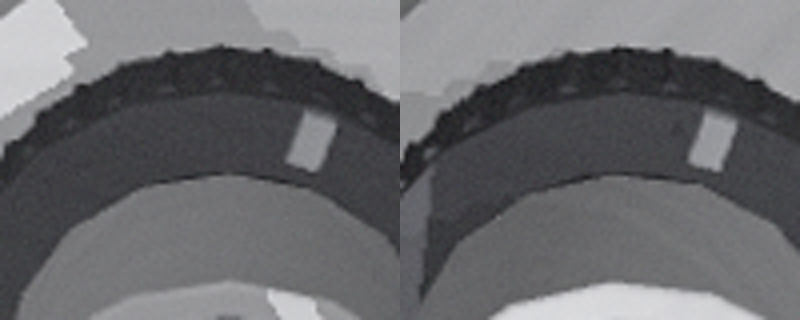

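```bash
python3 t.py; python3 - <<'E'
import cv2,numpy as np
G={n:cv2.imread(f"pics/{n}.png",0).astype(np.float32) for n in("w5","w6","w7")}
def reg(a,b,x0,x1,y0,y1):
    t=cv2.Sobel(G[a],5,1,0)[y0:y1,x0:x1];W=np.float32([[1,0,x0],[0,1,y0]])
    t=G[a][y0:y1,x0:x1];m=cv2.findTransformECC(t,G[b],W,cv2.MOTION_TRANSLATION,(3,200,1e-6),None,3)
    return (m[1][:,2]-[x0,y0]).round(3),round(m[0],4)
for a,b in(("w5","w6"),("w6","w7"),("w5","w7")):
    print(a,b,"mark",reg(a,b,333,355,262,279),"fingerL",reg(a,b,200,235,320,400),"knurl",reg(a,b,285,330,245,258))
E
```

```text
16.55 [ 0.5773 -0.0473  0.2312] -0.3503 w 0.626 F [-0.1  5.6  3.9] tool [ 5.6  0.7 -3.9] Tq [ 0.922 -0.178  0.743]
w5 w6 mark (array([ 0.222, -0.003]), 0.9963) fingerL (array([-0.461, -0.078]), 0.981) knurl (array([-0.088,  0.084]), 0.9927)
w6 w7 mark (array([0.044, 0.11 ]), 0.9963) fingerL (array([0.096, 0.086]), 0.9923) knurl (array([0.1 , 0.11]), 0.9971)
w5 w7 mark (array([0.29 , 0.048]), 0.9957) fingerL (array([-0.29 , -0.012]), 0.9881) knurl (array([0.101, 0.181]), 0.9929)
```

Request:
play_rows([
  {"offset":[0,0,0],"twist":0,"grip":0.3},
  {"offset":[0,0,0],"twist":0,"grip":0.3},
  {"offset":[0,0,0],"twist":0,"grip":0.3},
  {"offset":[0,0,0],"twist":0,"grip":0.3},
  {"offset":[0,0,0],"twist":0,"grip":0.3},
])

```text
time: 16.97
tool_pos: [0.5773, -0.0473, 0.2312]
tool_rot: [0.0, 0.656, 0.754, 0.001]
contact_force: [-1.0, 6.1, 5.6]
gripper_width: 0.625
```

```bash
python3 t.py
```

```text
16.97 [ 0.5773 -0.0473  0.2312] -0.3502 w 0.625 F [-1.   6.1  5.6] tool [ 6.2 -0.1 -5.6] Tq [ 0.986 -0.108  0.662]
```

Request:
play_rows([
  {"offset":[0,0,0],"twist":0.008,"grip":0.3},
])

```text
time: 17.05
tool_pos: [0.5773, -0.0473, 0.2312]
tool_rot: [0.0, 0.659, 0.752, 0.001]
contact_force: [0.4, 6.0, 4.4]
gripper_width: 0.627
```

```bash
python3 t.py; python3 - <<'E'
from h import *
for i in range(6):
    manip.grab_frame("wrist");s=manip.state();print(round(s["time"],2),s["ft_torque"][2].round(3),s["joint_pos"][5].round(4),(s["joint_efforts"][5]).round(3))
E
```

```text
17.05 [ 0.5773 -0.0473  0.2312] -0.3425 w 0.627 F [0.4 6.  4.4] tool [ 5.9  1.2 -4.4] Tq [ 0.977 -0.148  0.931]
17.1 0.8 -0.342 0.823
17.15 0.768 -0.3422 0.749
17.2 0.794 -0.3423 0.731
17.25 0.726 -0.3423 0.732
17.3 0.735 -0.3423 0.732
17.35 0.689 -0.3423 0.733
```

```bash
cat > r.py <<'E'
from h import *
def f():
    s=manip.state();print(round(s["time"],2),"ft",s["ft_torque"][2].round(3),"j6",s["joint_pos"][5].round(5),"v",s["joint_vel"][5].round(4),"eff",(s["joint_efforts"][5]).round(3))
f()
for i in range(3):
    manip.grab_frame("wrist");f()
E
```

Request:
play_rows([
  {"offset":[0,0,0],"twist":0.008,"grip":0.3},
])

```text
time: 17.43
tool_pos: [0.5774, -0.0473, 0.2312]
tool_rot: [0.0, 0.662, 0.749, 0.001]
contact_force: [0.0, 5.9, 4.5]
gripper_width: 0.624
```

```bash
python3 r.py
```

```text
17.43 ft 0.954 j6 -0.33454 v 0.1011 eff 0.794
17.48 ft 0.85 j6 -0.33405 v -0.0086 eff 0.852
17.53 ft 0.76 j6 -0.33436 v -0.0016 eff 0.778
17.58 ft 0.766 j6 -0.33438 v 0.0004 eff 0.76
```

```bash
python3 - <<'E'
from h import *
T=np.array(manip.get_calibration("wrist")["T"])
cv2.imwrite("pics/w8.png",manip.grab_frame("wrist"))
G={n:cv2.imread(f"pics/{n}.png",0).astype(np.float32) for n in("w5","w6","w7","w8")}
def reg(a,b,x0,x1,y0,y1):
    t=G[a][y0:y1,x0:x1];W=np.float32([[1,0,x0],[0,1,y0]])
    m=cv2.findTransformECC(t,G[b],W,cv2.MOTION_TRANSLATION,(3,200,1e-6),None,3)
    return (m[1][:,2]-[x0,y0]).round(3),round(m[0],4)
for a,b in(("w6","w7"),("w6","w8"),("w5","w8")):
    print(a,b,"mark",reg(a,b,333,355,262,279),reg(a,b,336,352,260,281))
c=np.array([.5765,-.0478])
# predicted shift: mark pixel -> world at z=.0735, rotate cw by .03 about axis
P=atz((344,270),.074,T);print("mark world",P,np.hypot(*(P[:2]-c)))
R2=R.from_euler("z",.03).as_matrix()
Q=np.r_[c,0]+R2@(P-np.r_[c,0]);print("pixel shift for ring lagging .03:",proj(Q,T)-proj(P,T))
cv2.imwrite('pics/c2.png',np.hstack([cv2.imread(f'pics/{n}.png')[90:450,120:500] for n in('w6','w8')]))
E
python3 r.py
```

```text
w6 w7 mark (array([0.044, 0.11 ]), 0.9963) (array([0.081, 0.038]), 0.9963)
w6 w8 mark (array([0.14 , 0.122]), 0.9958) (array([0.167, 0.09 ]), 0.996)
w5 w8 mark (array([0.367, 0.069]), 0.9956) (array([0.388, 0.057]), 0.9951)
mark world [ 0.5818 -0.0232  0.074 ] 0.025164459064323238
pixel shift for ring lagging .03: [[-1.93661223 -0.59356482]]
17.63 ft 0.774 j6 -0.33438 v -0.0003 eff 0.761
17.68 ft 0.756 j6 -0.33439 v 0.0018 eff 0.761
17.73 ft 0.725 j6 -0.33439 v 0.0003 eff 0.762
17.78 ft 0.761 j6 -0.33438 v -0.0008 eff 0.762
```

View pics/c2.png

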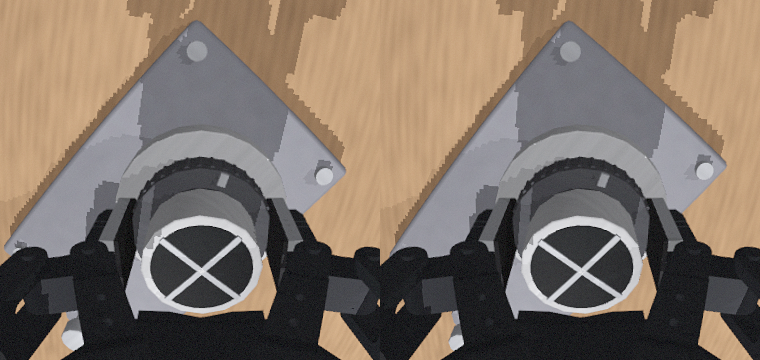

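Image matching shows the ring turning with the hand without slip. The torque has risen smoothly to about 0.45 N m over the drag. One more small step should put it mid-window.

Request:
play_rows([
  {"offset":[0,0,0],"twist":0.01,"grip":0.3},
])

```text
time: 17.87
tool_pos: [0.5773, -0.0473, 0.2312]
tool_rot: [0.0, 0.666, 0.746, 0.001]
contact_force: [0.1, 5.7, 4.6]
gripper_width: 0.622
```

```bash
python3 r.py
```

```text
17.87 ft 0.902 j6 -0.32464 v 0.1252 eff 0.801
17.92 ft 0.793 j6 -0.32398 v -0.014 eff 0.883
17.97 ft 0.82 j6 -0.32439 v -0.0017 eff 0.802
18.02 ft 0.783 j6 -0.32439 v -0.0015 eff 0.778
```

Request:
play_rows([
  {"offset":[0,0,0],"twist":0,"grip":0.7},
  {"offset":[0,0,0],"twist":0,"grip":0.8},
  {"offset":[0,0,0],"twist":0,"grip":0.8},
  {"offset":[0,0,0],"twist":0,"grip":0.8},
])

```text
time: 18.35
tool_pos: [0.5767, -0.0484, 0.2302]
tool_rot: [-0.0, 0.667, 0.745, -0.0]
contact_force: [-0.1, -0.4, -0.3]
gripper_width: 0.797
```

```bash
python3 t.py; python3 r.py; python3 - <<'E'
from h import *
T=np.array(manip.get_calibration("wrist")["T"])
cv2.imwrite("pics/w9.png",manip.grab_frame("wrist"))
G={n:cv2.imread(f"pics/{n}.png",0).astype(np.float32) for n in("w8","w9")}
x0,x1,y0,y1=333,355,262,279
m=cv2.findTransformECC(G["w8"][y0:y1,x0:x1],G["w9"],np.float32([[1,0,x0],[0,1,y0]]),cv2.MOTION_TRANSLATION,(3,200,1e-6),None,3);print(m[1][:,2]-[x0,y0],m[0])
E
```

```text
18.35 [ 0.5767 -0.0484  0.2302] -0.3225 w 0.797 F [-0.1 -0.4 -0.3] tool [-0.4 -0.2  0.3] Tq [ 0.027  0.055 -0.044]
18.35 ft -0.044 j6 -0.32251 v -0.0002 eff 0.002
18.4 ft 0.016 j6 -0.32257 v -0.0019 eff 0.001
18.45 ft -0.028 j6 -0.32265 v 0.0012 eff 0.001
18.5 ft 0.041 j6 -0.32266 v -0.0011 eff 0.001
[ 2.94430542 -2.24307251] 0.996551559088338
```

Request:
play_rows([
  {"offset":[1.2,0.7,-0.5],"twist":0,"grip":0.8},
  {"offset":[1.2,0.7,-0.5],"twist":0,"grip":0.8},
  {"offset":[1.2,0.7,-0.5],"twist":0,"grip":0.7},
  {"offset":[1.2,0.7,-0.5],"twist":0,"grip":0.5},
  {"offset":[1.2,0.7,-0.5],"twist":0,"grip":0.3},
])

```text
time: 18.97
tool_pos: [0.5776, -0.0468, 0.2317]
tool_rot: [0.0, 0.667, 0.745, 0.0]
contact_force: [-1.6, 1.5, 3.9]
gripper_width: 0.628
```

Request:
play_rows([
  {"offset":[0,0,0],"twist":0,"grip":0.3},
  {"offset":[0,0,0],"twist":0,"grip":0.3},
  {"offset":[0,0,0],"twist":0,"grip":0.3},
])

```text
time: 19.22
tool_pos: [0.5776, -0.0468, 0.2317]
tool_rot: [0.0, 0.667, 0.745, 0.0]
contact_force: [-1.7, 1.3, 5.4]
gripper_width: 0.628
```

```bash
python3 t.py; python3 r.py
```

```text
19.22 [ 0.5776 -0.0468  0.2317] -0.3204 w 0.628 F [-1.7  1.3  5.4] tool [ 1.4 -1.5 -5.4] Tq [0.139 0.406 0.029]
19.22 ft 0.029 j6 -0.32041 v -0.0013 eff 0.003
19.27 ft 0.002 j6 -0.32038 v 0.0004 eff 0.003
19.32 ft -0.029 j6 -0.32038 v 0.0003 eff 0.003
19.37 ft -0.012 j6 -0.32037 v 0.0009 eff 0.003
```

Request:
play_rows([
  {"offset":[0,0,0],"twist":0.005,"grip":0.3},
])

```text
time: 19.45
tool_pos: [0.5776, -0.0468, 0.2317]
tool_rot: [0.0, 0.668, 0.744, 0.0]
contact_force: [-1.8, 0.1, 5.7]
gripper_width: 0.628
```

```bash
python3 r.py
```

```text
19.45 ft 0.592 j6 -0.31621 v 0.0497 eff 0.521
19.5 ft 0.399 j6 -0.31633 v -0.0074 eff 0.507
19.55 ft 0.374 j6 -0.31644 v -0.0027 eff 0.414
19.6 ft 0.422 j6 -0.31641 v 0.001 eff 0.405
```

Request:
play_rows([
  {"offset":[0,0,0],"twist":0.005,"grip":0.3},
])

```text
time: 19.68
tool_pos: [0.5776, -0.0467, 0.2317]
tool_rot: [0.0, 0.67, 0.743, -0.0]
contact_force: [-2.2, 2.0, 5.3]
gripper_width: 0.627
```

```bash
python3 r.py
```

```text
19.68 ft 0.91 j6 -0.31235 v 0.0529 eff 0.899
19.73 ft 0.841 j6 -0.3123 v -0.0082 eff 0.863
19.78 ft 0.718 j6 -0.31238 v 0.001 eff 0.766
19.83 ft 0.808 j6 -0.31238 v 0.0002 eff 0.76
```

Request:
play_rows([
  {"offset":[0,0,0],"twist":0.003,"grip":0.3},
])

```text
time: 19.92
tool_pos: [0.5776, -0.0467, 0.2317]
tool_rot: [0.0, 0.67, 0.742, -0.0]
contact_force: [-2.7, 1.6, 5.4]
gripper_width: 0.629
```

```bash
python3 r.py
```

```text
19.92 ft 0.942 j6 -0.30975 v 0.035 eff 0.909
19.97 ft 0.853 j6 -0.30959 v -0.001 eff 0.916
20.02 ft 0.89 j6 -0.30965 v 0.0 eff 0.869
20.07 ft 0.874 j6 -0.30966 v -0.0 eff 0.866
```

Request:
play_rows([
  {"offset":[0,0,0],"twist":0.004,"grip":0.3},
])

```text
time: 20.15
tool_pos: [0.5776, -0.0467, 0.2317]
tool_rot: [0.0, 0.672, 0.741, -0.0]
contact_force: [-1.8, 0.7, 5.1]
gripper_width: 0.627
```

```bash
python3 r.py; python3 look.py w10 >/dev/null
```

```text
20.15 ft 1.025 j6 -0.30581 v 0.0497 eff 0.9
20.2 ft 0.893 j6 -0.30555 v -0.0077 eff 0.929
20.25 ft 0.898 j6 -0.30571 v -0.0002 eff 0.875
20.3 ft 0.839 j6 -0.30567 v 0.0008 eff 0.87
```

Request:
play_rows([
  {"offset":[0,0,0],"twist":0,"grip":0.75},
  {"offset":[0,0,0],"twist":0,"grip":0.85},
  {"offset":[0,0,0],"twist":0,"grip":0.85},
  {"offset":[0,0,-20],"twist":0,"grip":0.85},
  {"offset":[0,0,-50],"twist":0,"grip":0.85},
])

```text
time: 21.02
tool_pos: [0.5758, -0.0466, 0.2772]
tool_rot: [-0.004, 0.673, 0.739, -0.002]
contact_force: [0.4, -0.3, -0.2]
gripper_width: 0.85
```

Request:
play_rows([
  {"offset":[0,0,-40],"twist":0,"grip":0.85},
  {"offset":[0,0,-50],"twist":0,"grip":0.5},
  {"offset":[-25,-20,-50],"twist":0,"grip":0},
  {"offset":[-50,-40,-50],"twist":0,"grip":0},
  {"offset":[-69,-56,-50],"twist":0,"grip":0},
])

```text
time: 21.43
tool_pos: [0.5274, -0.1218, 0.3314]
tool_rot: [0.001, 0.673, 0.74, -0.0]
contact_force: [0.5, -0.3, -0.3]
gripper_width: 0.283
```

Request:
play_rows([
  {"offset":[0,0,0],"twist":0,"grip":0},
  {"offset":[0,0,0],"twist":0,"grip":0},
  {"offset":[0,0,0],"twist":0,"grip":0},
])

```text
time: 21.68
tool_pos: [0.5283, -0.1207, 0.3309]
tool_rot: [0.0, 0.673, 0.739, 0.0]
contact_force: [0.1, 0.4, -0.8]
gripper_width: 0.001
```

```bash
python3 look.py w11; python3 - <<'E'
from h import *
s,p,M=st();u=np.array([.528,-.1215,.248]);print((M.T@(u-p)*1000).round(1))
E
```

```text
21.6833 [ 0.52827722 -0.1206879   0.3308774 ] [-0.362 -0.089  1.878  0.     1.352 -0.456] 0.0006292732461020226 [-0.02050052  0.00069401 -0.05047493]
{'fx': 371.64829954431775, 'fy': 371.64829954431775, 'cx': 320.456777447129, 'cy': 235.29173772836702} [[0.996, 0.09, 0.027, 0.52], [0.095, -0.953, -0.289, -0.046], [-0.0, 0.29, -0.957, 0.3], [0.0, 0.0, 0.0, 1.0]]
ring_mid []
pin_top [(0.8, [0.527, -0.1191, 0.0741])]
port [(0.71, [0.5776, -0.0469, 0.0001])]
upper_collar [(0.93, [0.5747, -0.0481, 0.0013])]
lower_flange []
[-1.2 -0.6 82.9]
```

View pics/w11.png

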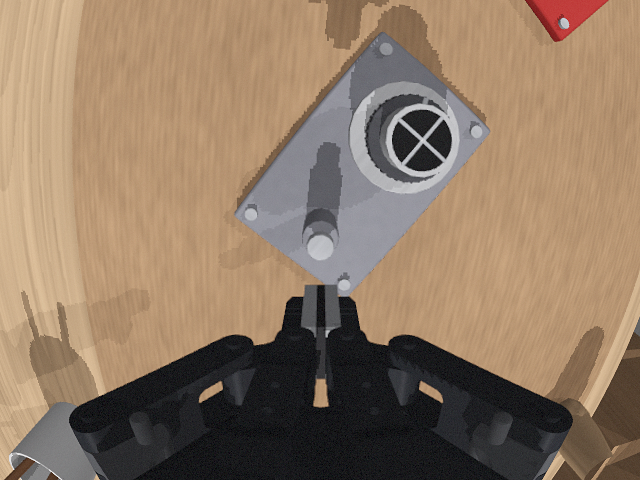

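Request:
play_rows([
  {"offset":[-0.5,-0.5,35],"twist":0,"grip":0},
  {"offset":[-0.5,-0.5,65],"twist":0,"grip":0},
  {"offset":[-0.5,-0.5,77],"twist":0,"grip":0},
  {"offset":[-0.5,-0.5,77],"twist":0,"grip":0},
  {"offset":[-0.5,-0.5,77],"twist":0,"grip":0},
])

```text
time: 22.4
tool_pos: [0.5278, -0.1212, 0.2539]
tool_rot: [-0.001, 0.673, 0.74, -0.0]
contact_force: [0.2, -0.9, 0.3]
gripper_width: 0.001
```

Request:
play_rows([
  {"offset":[0,0,2],"twist":0,"grip":0},
  {"offset":[0,0,4],"twist":0,"grip":0},
  {"offset":[0,0,6],"twist":0,"grip":0},
  {"offset":[0,0,8],"twist":0,"grip":0},
  {"offset":[0,0,8],"twist":0,"grip":0},
])

```text
time: 22.82
tool_pos: [0.5281, -0.1215, 0.2469]
tool_rot: [0.001, 0.673, 0.74, 0.0]
contact_force: [1.6, -0.3, 2.0]
gripper_width: 0.001
```

Contact with about 2 N (pin moving). I'll go on to its end.

Request:
play_rows([
  {"offset":[0,0,2],"twist":0,"grip":0},
  {"offset":[0,0,4],"twist":0,"grip":0},
  {"offset":[0,0,6],"twist":0,"grip":0},
  {"offset":[0,0,6],"twist":0,"grip":0},
])

```text
time: 23.15
tool_pos: [0.5281, -0.1215, 0.2404]
tool_rot: [0.001, 0.673, 0.74, 0.0]
contact_force: [1.7, -0.9, 2.8]
gripper_width: 0.001
```

Request:
play_rows([
  {"offset":[0,0,1],"twist":0,"grip":0},
  {"offset":[0,0,1.5],"twist":0,"grip":0},
  {"offset":[0,0,2],"twist":0,"grip":0},
  {"offset":[0,0,2],"twist":0,"grip":0},
])

```text
time: 23.48
tool_pos: [0.5284, -0.1216, 0.2402]
tool_rot: [0.001, 0.673, 0.74, 0.0]
contact_force: [-3.7, 0.2, 13.1]
gripper_width: -0.002
```

Request:
play_rows([
  {"offset":[0,0,0.7],"twist":0,"grip":0},
  {"offset":[0,0,0.7],"twist":0,"grip":0},
  {"offset":[0,0,0.7],"twist":0,"grip":0},
])

```text
time: 23.73
tool_pos: [0.5284, -0.1217, 0.2401]
tool_rot: [0.001, 0.673, 0.74, -0.0]
contact_force: [-4.8, 1.2, 15.3]
gripper_width: 0.0
```

Request:
play_rows([
  {"offset":[0,0,-5],"twist":0,"grip":0},
  {"offset":[0,0,-30],"twist":0,"grip":0},
  {"offset":[0,0,-70],"twist":0,"grip":0},
  {"offset":[0,0,-100],"twist":0,"grip":0},
  {"offset":[0,0,-100],"twist":0,"grip":0},
])

```text
time: 24.15
tool_pos: [0.5292, -0.1218, 0.3443]
tool_rot: [0.005, 0.673, 0.74, 0.002]
contact_force: [0.8, -0.2, 1.4]
gripper_width: 0.002
```

```bash
python3 look.py w12; python3 t.py; python3 - <<'E'
import cv2,numpy as np
a,b=(cv2.imread(f'pics/{n}.png')[0:330,200:540] for n in('w11','w12'))
cv2.imwrite('pics/c3.png',np.hstack([a,b]))
E
```

```text
24.15 [ 0.5292142  -0.12182907  0.34427109] [-0.363 -0.101  1.867  0.     1.366 -0.457] 0.0016407963007738636 [ 0.00743225 -0.05056161  0.03996092]
{'fx': 371.64829954431775, 'fy': 371.64829954431775, 'cx': 320.456777447129, 'cy': 235.29173772836702} [[0.995, 0.088, 0.037, 0.521], [0.095, -0.951, -0.293, -0.048], [0.009, 0.295, -0.955, 0.313], [0.0, 0.0, 0.0, 1.0]]
ring_mid []
pin_top [(0.87, [0.5266, -0.1247, 0.0683])]
port [(0.67, [0.5774, -0.0514, 0.0034])]
upper_collar [(0.81, [0.5773, -0.0486, 0.0008])]
lower_flange []
24.45 [ 0.527  -0.121   0.3348] -0.4575 w -0.002 F [1.2 0.8 1.1] tool [ 0.7  1.3 -1.1] Tq [ 0.067 -0.025  0.   ]
```

View pics/c3.png

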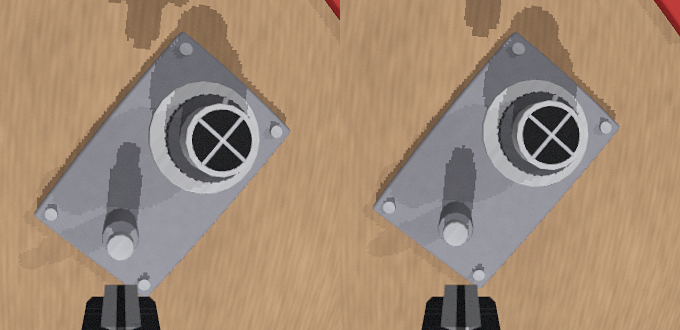

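```bash
python3 -c "
from plant import manip
print(manip.job_done())"
```

```text
the job is handed in; nothing more can be done
None
```

The shutter ring is turned clockwise onto its seal and nipped up, the lock pin is fully down, and the job is handed in at about 24.5 s of the 72 s.

- **Ring:** I gripped the grey port's ring by the rim with the fingertips about 4 mm above the lower flange, a height set by first touching the tips lightly on the bare bench. I turned it about 1 rad. The drag ran at about 0.5 N m, then the torque climbed to about 0.93–1.0 N m. That is about 0.45 N m over the drag, or a seal squeeze of roughly 0.03 rad.
- **Pin:** I pushed it with the closed fingertips until the force rose from about 3 N to 15 N at a head height of 67 mm. After lifting off, the network put its top at 68 mm, which agrees with fully down.
- **Rest of the scene:** I saw no contact with the fixed rings in the forces or pictures. I went nowhere near the other things, but took no final picture of them. The arm was clear at hand-in.

**What disagreed:**
- **Seal stiffness:** near the seal the torque grew more slowly with hand angle, about 4 N m per rad, than the stated 15. Yet the pictures showed no slip between hand and ring. So I let go, re-gripped and checked: the ring resisted up to about 0.93 N m, well above the plain drag. The squeeze is judged from torque alone.
- **Ring centre:** the camera's estimate was 1–2 mm off where the grip settled. That gave side forces of up to 6 N on the ring.

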